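# Hang the rinse basket in the two latch hooks of the drain stand

### The arm

A 6-joint arm with a two-finger parallel gripper is mounted at the origin on a cart in front of the work surface, level with it; the furniture and walls round the work are solid. World frame = base frame: x ahead of the robot, y to its left, z up, the work surface at z = 0. Lengths are in m, angles in degrees, forces in N, time in s.
With the tool pointing down it reaches from about 0.35 to 0.875 m from the base axis. Payload 4.2 kg.
Tool frame: the origin (TCP) lies between the finger pads; the fingertips stand 22 mm ahead of it and the grasp point (between the pads) lies 3 mm ahead of it; z points along the fingers, y is the line along which they close (so a half turn about z gives the same grasp; the last joint's range is limited). The gripper opens to 87 mm and grips with 3 to 60 N. Pads are 19 mm wide; open, the fingers measure 117 mm over their backs; the gripper's body (75 mm by 190 mm) begins 51 mm behind the grasp point.
Start: joints at [-54.798, 22.042, 0.453, 0, -68.411, -14.817], TCP at [0.218, -0.586, 0.245] pointing down, gripper open.
Joint ranges: [-179.83, 179.83], [-69.29, 118.12], [-61.27, 80.66], [-181.25, 117.63], [-171.15, -9.14], [-177.46, 177.46]. Speed limits (degrees/s): [159.86, 159.86, 180, 180, 180, 180].

### API

Orientations are given as a 3x3 rotation matrix whose columns are the frame's x, y, z axes.
In Python, from cell import * gives the robot as it stands.
- The arm moves only by the tool apply_moves, never from a script. Its argument "motion" is a list of rows, each a list of 3 entries, a list of its own where there are three numbers: the shift along the tool's x, y, z in units of 40 mm (1.0 is 40 mm), then the turn, a rotation vector about the tool's x, y, z in rad, then the closure in counts, from 0 (fully open) to 255 (shut). A call has exactly 5 rows; each row is the pose to reach, as a shift and turn from the pose commanded when the call began, along the tool's axes at that moment; what a row does not reach only later rows make up. A row lasts 1/10 s, in which the tool goes at most 50 mm and 8.59 degrees, less where a joint would pass 70% of its speed; a pose out of reach is approached as far as the arm can. A call with a gripper value outside its range is refused whole. The fingers move at their own pace and stop on an object; "force" is the grip in N (left out, the last holds). Time passes only in rows, so rows that repeat a pose let the fingers close, or fill a call up. It gives the time, the measured TCP pose, the force, the opening and the grip force at its end, in the units of the state.
- sense(): the state, without advancing time (a new reading comes with each control period).
- capture(name): name is "scene" or "top" or "wrist"; returns (picture, depth): 420x560x3 uint8, red, green, blue; 420x560 float32, m along the optical axis (not along the pixel's ray), 0 where there is no reading.
- camera_model(name): a dict with "K" (3x3 intrinsics, pixels), "camera_from_world" (4x4, takes a point from world to camera coordinates). Camera axes: x right, y down, z forward; pixel columns grow to the right and rows downward; lengths in m; the calibration is good to about 2 mm. A picture is of the moment at which its call begins: read the wrist's pose just before it. camera_model takes no time and is no camera call; for the wrist camera it gives the pose at the moment of the call.
- hand_in(): hands the job in; it is judged then, once.
The state is a dict: "time": time; "joint_pos": joint angles; "joint_vel": joint speeds; "tau": joint torques, N m; "position": TCP position; "tool_rot": TCP orientation; "ft_force": force on the tool from outside, world axes, zero at the start; "wrist_torque": the same for the moment, N m; "gripper_width": opening from 0.0 (shut) to 1.0 (fully open); "gripper_force": force on a finger pad.
Only numpy, scipy, OpenCV 4.12 (cv2) and the standard library are available. Lean on these libraries where they do the work, as an engineer would, in place of code of your own. Each camera call takes 0.05 s, during which the arm holds its last target. There are 200 camera calls.

### The job

Hang the basket of rinsed end caps up to drain: carry it by its handle bar to the drain stand and press the bar down gently into the two hooks until both ends have snapped past their sprung latches and sit home in the hooks. Make sure that both ends are home before you let go, never lean on the stand with more than about 3 kg (30 N), keep the caps in the basket, and leave the other things on the bench alone.

Things in the scene. Friction and masses are not known exactly. Their poses are not given: they have to be found in the camera images.
- basket: wire rinse basket, 90 x 160 mm tray with 40 mm high sides and a wire A-frame at each end that carries a round steel hanging bar along the basket's y. Origin: centre of its underside; x across, y along the bar, z up. Weighs 0.27 to 0.42 kg with the caps.
- basket_grip (a point): middle of the hanging bar, 95 mm above the basket's underside, in a black ribbed sleeve 15 mm in diameter and 84 mm long: the place to grasp it (from above, fingers either side of the bar). Axes as the basket's.
- basket_end_a (a point): point on the bar's axis 99 mm from the middle (basket +y), where one hook takes it. The bar is 10 mm in diameter and bare between the A-frame (80 mm from the middle) and the end collar (inner face 111 mm from the middle, 17 mm in diameter).
- basket_end_b (a point): the same point at the bar's other end (basket -y)
- drain_stand: bench-top drain stand, fixed. Origin: on the bench below the point midway between the two hook seats; y along the line of the hooks, x away from the robot. Two uprights 85 mm behind (+x), at y +-145 mm, 190 mm tall, carry a cross rail with two upturned hooks reaching forward. The rail is clamped by hand: its height is NOT given here. A shallow drip tray lies below.
- under_left_hook (a point): point on the bench straight below the seat of the stand's left (+y) hook, 99 mm from the origin. A bar at rest in the hooks has its axis somewhere between 128 and 153 mm above the bench, the same at both hooks: to be found by feel. Each hook is a 7 mm steel rod; its mouth is open upward, 40 mm wide at the flared tips (46 mm above a resting bar's axis), 15 mm wide below.
- under_right_hook (a point): the same below the right (-y) hook. The shut latches cross the mouths: a bar lying on them has its axis 28 mm above its rest height in the hooks; a bar latched in can rise about 15 mm before it meets the latches from below.
- latch_left (a joint): sprung latch flap of the left (+y) hook, rad: 0 = shut across the mouth, up to 1.45 as the bar pushes it down and open. When the bar has come down about 27 mm from first touch (the last 2 mm before the seat) the flap springs shut above it. Each latch takes about 3 to 5 N to push open and holds from below.
- latch_right (a joint): the same for the right (-y) hook
- end_cap_1: white plastic end cap, 44 mm diameter, 31 mm tall, loose in the basket; origin: centre of its underside
- end_cap_2: another such end cap in the basket
- end_cap_3: another such end cap in the basket
- glue_bottle: small white bottle with a red pointed cap, 37 mm diameter, 105 mm tall, a bystander; origin: centre of its underside
- grease_tub: white round tub with a blue lid, 50 mm diameter, 46 mm tall, a bystander; origin: centre of its underside
Things that resemble listed ones, but are neither listed nor needed, are in the scene too. What is shaped like the end_cap_1 but green, red or yellow is not meant.

How it is judged:
By the outcome, as a careful person would: the job done as asked, in the order asked, and still so for the second after the job is handed in, with the robot touching nothing.
It also fails if it takes over 51 s, if anything falls off the work surface, if the arm or the gripper's body presses on something with over 40 N, if the wrist force passes 120 N, or if a joint passes its speed limit or range.

## Working session

There is one attempt and no reset: what is moved stays moved. The work goes in short steps, Python scripts to look and compute and a tool call to move; the robot and the scene stay as the last step left them, time stands still between calls to the robot, and variables do not carry over. Pictures are saved under pics/ and viewed, at most 10 in all, crops included, and the job is handed in when it is done.

Besides the shell and the picture viewer there is one more tool, called after ">>>" as name(argument=value, ...), one argument or row to a line, values as JSON. apply_moves: Moves the arm, as the interface text tells. Its arguments: {"type":"object","properties":{"motion":{"type":"array","items":{"type":"array"}},"force":{"type":"number"}},"required":["motion"]}

```bash
mkdir -p pics; python3 - <<'E'
from cell import *
import cv2,numpy as np
for n in ("scene","top"):
    p,d=capture(n); np.savez(f"pics/{n}.npz",p=p,d=d,K=camera_model(n)["K"],T=camera_model(n)["camera_from_world"])
    cv2.imwrite(f"pics/{n}.png",p[:,:,::-1])
print(sense())
E
```

```text
{'time': 0.1, 'joint_pos': array([-5.47986187e+01,  2.20877678e+01,  3.87690616e-01, -2.42806574e-02,
       -6.84125902e+01, -1.48157084e+01]), 'joint_vel': array([-0.02553833, -0.12627678,  0.20632793,  0.09583326, -0.00373957,
        0.00342946]), 'tau': array([-3.24540661e-04, -3.91690099e+01,  1.87933445e+01,  4.23186824e+00,
        1.34156473e-02, -6.80809990e-05]), 'position': array([ 0.2175417 , -0.58538777,  0.24355733]), 'tool_rot': array([[-9.37423508e-01, -3.48190334e-01, -8.11534389e-04],
       [-3.48191258e-01,  9.37421722e-01,  1.83394700e-03],
       [ 1.22187347e-04,  2.00175421e-03, -9.99997989e-01]]), 'ft_force': array([0.08242288, 0.73572801, 0.75905188]), 'wrist_torque': array([-0.00337725, -0.02179963, -0.00658213]), 'gripper_force': 0.0, 'gripper_width': 1.0000400448161861}
```

View pics/scene.png

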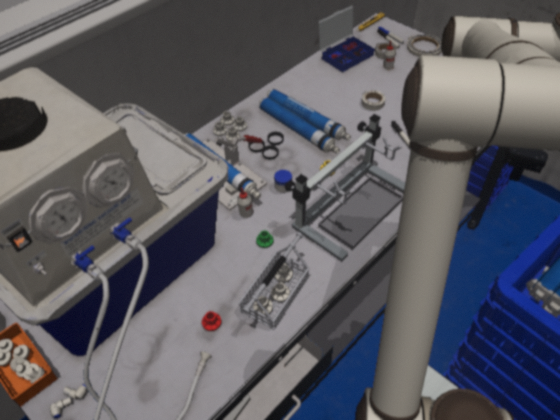

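View pics/top.png

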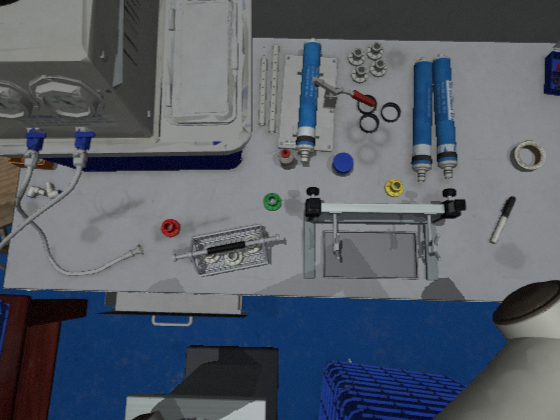

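The top view shows the basket at about (230,248), with its black sleeve from (207,252) to (245,244). The stand has its rail at y≈208 and its hooks near (338,250) and (433,250), with the tray between them. Only one basket and one stand are visible. The lookalikes are black pieces: the marker at (503,220) and the rings at (370,120) and (392,112). I choose the sleeve on the wire basket and check it in a close crop.

```bash
cat > h.py <<'E'
import cv2,numpy as np
def load(n):
    z=np.load(f"pics/{n}.npz"); return z["p"],z["d"],z["K"],z["T"]
def ray(K,T,u,v,z):
    W=np.linalg.inv(T); c=W[:3,3]; r=W[:3,:3]@np.linalg.inv(K)@[u,v,1]
    return c+r*(z-c[2])/r[2]
def pts(d,K,T):
    v,u=np.indices(d.shape); P=np.stack([(u-K[0,2])*d/K[0,0],(v-K[1,2])*d/K[1,1],d],-1)
    W=np.linalg.inv(T); return P@W[:3,:3].T+W[:3,3]
E
python3 - <<'E'
from h import *
p,d,K,T=load("top"); P=pts(d,K,T)
print(np.linalg.inv(T)[:3,3])
c=p[170:290,165:475]; cv2.imwrite("pics/c1.png",cv2.resize(c[:,:,::-1],(775,300),interpolation=cv2.INTER_CUBIC))
m=np.zeros(d.shape,np.uint8); m[235:262,200:252]=(p[235:262,200:252].max(2)<60)
n,l,s,ce=cv2.connectedComponentsWithStats(m); i=1+s[1:,4].argmax()
print(s[i],ce[i]); print(np.median(P[l==i],0)); print(ray(K,T,*ce[i],.0975))
print(cv2.minAreaRect(np.argwhere(l==i)[:,::-1].astype(np.float32)))
for e in [(175,256),(285,239)]: print("end",ray(K,T,*e,.095))
for u,v in [(338,208),(433,208),(338,245),(433,245),(308,275),(440,275),(375,255)]: print(u,v,P[v,u])
# rail points
q=P[(P[...,2]>.12)&(P[...,2]<.25)&(P[...,0]>.3)&(P[...,0]<.7)]
print(len(q),q.min(0),q.max(0))
E
```

```text
[ 0.401039   -0.19594221  0.98621819]
[206 241  40  15 278] [225.74820144 247.54316547]
[ 0.48416093 -0.06844827  0.10091598]
[ 0.48405798 -0.06761191  0.0975    ]
((224.94192504882812, 247.71786499023438), (7.432349681854248, 40.042503356933594), 78.36637115478516)
end [0.462871   0.04296308 0.095     ]
end [ 0.50650354 -0.19675539  0.095     ]
338 208 [ 0.56832404 -0.30606144  0.14830103]
433 208 [ 0.57386021 -0.50529842  0.14580826]
338 245 [ 0.48875581 -0.30391909  0.16560701]
433 245 [ 0.49335084 -0.4937615   0.16905127]
308 275 [ 0.43201898 -0.25315518  0.01548897]
440 275 [ 4.40940295e-01 -5.69409811e-01 -5.26000174e-04]
375 255 [ 0.48409922 -0.41364724  0.00570675]
4395 [ 0.45888327 -0.55725615  0.12009132] [0.69964351 0.40509421 0.24998997]
```

View pics/c1.png

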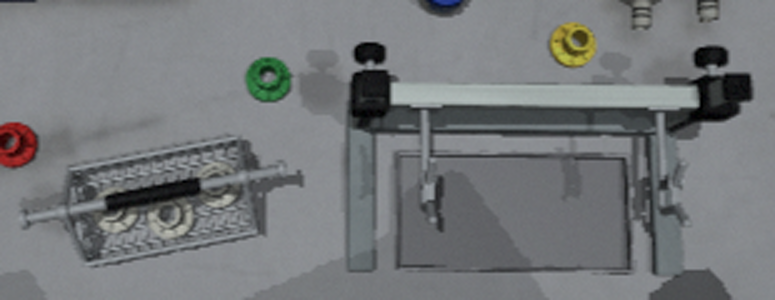

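The crop confirms it: a black sleeve on the bar of the wire basket with three white caps, the only such thing, and its long axis is yawed about 10°. The sleeve is at (0.484,-0.068,~0.097), which fits the 95 mm height and 84 mm length. I'll go up towards the stand first and look at the hooks on the way.

>>> apply_moves(
  motion=[
    [[0, 0, -1.2], [0, 0, -0.14], 0],
    [[-0.8, 0.4, -2.3], [0, 0, -0.28], 0],
    [[-1.9, 0.9, -3.0], [0, 0, -0.42], 0],
    [[-3.0, 1.4, -3.6], [0, 0, -0.56], 0],
    [[-4.1, 2.0, -3.9], [0, 0, -0.7], 0],
  ],
)

```text
time: 0.6
position: [0.3335, -0.4653, 0.3972]
tool_rot: [[-0.489, -0.873, 0.002], [-0.873, 0.489, -0.002], [0.001, -0.002, -1.0]]
ft_force: [1.1, -1.6, -0.8]
gripper_width: 1.0
gripper_force: 0.0
```

```bash
python3 - <<'E'
from cell import *
s=sense(); print(s["time"],s["position"],s["tool_rot"].round(3).tolist(),s["joint_pos"].round(1))
R=s["tool_rot"]; print("shift",R.T@(np.array([.38,-.36,.42])-s["position"])/.04 if 'np' in globals() else 0)
E
```

```text
0.6 [ 0.3334792  -0.46525748  0.39720101] [[-0.489, -0.873, 0.002], [-0.873, 0.489, -0.002], [0.001, -0.002, -1.0]] [-38.1  13.1   9.2   0.  -85.9   8.9]
shift 0
```

>>> apply_moves(
  motion=[
    [[-0.6, 0, -0.2], [0, 0, -0.14], 0],
    [[-1.2, 0, -0.4], [0, 0, -0.28], 0],
    [[-1.8, 0, -0.5], [0, 0, -0.42], 0],
    [[-2.4, 0, -0.5], [0, 0, -0.56], 0],
    [[-2.4, 0, -0.5], [0, 0, -0.69], 0],
  ],
)

```text
time: 1.1
position: [0.3808, -0.3804, 0.4155]
tool_rot: [[0.183, -0.983, 0.0], [-0.983, -0.183, 0.001], [-0.001, -0.001, -1.0]]
ft_force: [-0.2, -0.5, 0.4]
gripper_width: 0.998
gripper_force: 0.0
```

```bash
python3 - <<'E'
from cell import *
from h import *
s=sense(); M=camera_model("wrist"); p,d=capture("wrist")
np.savez("pics/w1.npz",p=p,d=d,K=M["K"],T=M["camera_from_world"]); cv2.imwrite("pics/w1.png",p[:,:,::-1])
print(s["time"],s["position"],s["tool_rot"].round(3).tolist(),np.linalg.inv(M["camera_from_world"]).round(3).tolist())
E
```

```text
1.1 [ 0.38082541 -0.38039681  0.41554315] [[0.183, -0.983, 0.0], [-0.983, -0.183, 0.001], [-0.001, -0.001, -1.0]] [[-0.983, -0.177, -0.047, 0.394], [-0.183, 0.949, 0.255, -0.45], [-0.0, 0.26, -0.966, 0.555], [0.0, 0.0, 0.0, 1.0]]
```

View pics/w1.png

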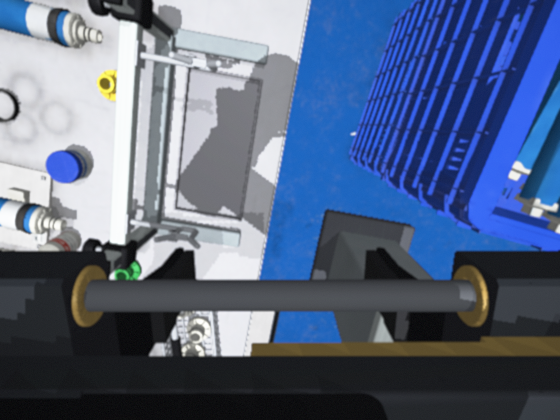

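The wrist view shows the rail along u≈125 (v 25–240). The right hook runs from (140,58) to (200,62), the left hook from (150,238) to (198,236), and the tray lies between. I'll fit the rail and hooks from depth in both views.

```bash
python3 - <<'E'
from h import *
for n in ("top","w1","scene"):
    p,d,K,T=load(n); P=pts(d,K,T)
    P=P[(d>0)&(P[...,1]<-.22)&(P[...,1]>-.6)&(P[...,0]>.42)&(P[...,0]<.66)]
    r=P[(P[:,0]>.54)&(P[:,2]>.12)&(P[:,2]<.24)&(P[:,1]<-.3)&(P[:,1]>-.5)]
    if len(r)>20:
        top=np.percentile(r[:,2],90); f=np.polyfit(r[:,1],r[:,0],1); print(n,"rail",len(r),f,top,np.percentile(r[:,2],[5,50]))
    h=P[(P[:,0]<.54)&(P[:,2]>.09)&(P[:,2]<.26)]
    for nm,g in (("L",h[h[:,1]>-.4]),("R",h[h[:,1]<-.4])):
        print(n,nm,len(g))
        for a in np.arange(.44,.54,.01):
            k=g[(g[:,0]>=a)&(g[:,0]<a+.01)]
            if len(k): print("   %.3f n%d y %.3f [%.3f %.3f] z[%.3f %.3f %.3f]"%(a,len(k),np.median(k[:,1]),k[:,1].min(),k[:,1].max(),k[:,2].min(),np.median(k[:,2]),k[:,2].max()))
# tray outline in top: dark grey region
p,d,K,T=load("top"); 
for n in ("top","w1"):
    p,d,K,T=load(n); c=np.array(p,int)
    P=pts(d,K,T); m=((P[...,2]<.012)&(P[...,2]>-.01)&(P[...,0]>.4)&(P[...,0]<.56)&(P[...,1]<-.25)&(P[...,1]>-.55)&(p.max(2)<135)&(d>0)).astype(np.uint8)
    m=cv2.morphologyEx(m,cv2.MORPH_OPEN,np.ones((5,5)))
    k,l,s,ce=cv2.connectedComponentsWithStats(m); i=1+s[1:,4].argmax()
    q=P[l==i][:,:2].astype(np.float32); print(n,"tray",cv2.minAreaRect(q))
E
```

```text
top rail 1074 [-0.00297223  0.56798587] 0.14939488125145794 [0.13693832 0.14731726]
top L 173
   0.450 n2 y -0.302 [-0.303 -0.301] z[0.184 0.187 0.189]
   0.460 n18 y -0.301 [-0.304 -0.298] z[0.175 0.184 0.190]
   0.470 n18 y -0.300 [-0.305 -0.298] z[0.139 0.166 0.177]
   0.480 n27 y -0.300 [-0.304 -0.298] z[0.134 0.165 0.169]
   0.490 n37 y -0.301 [-0.308 -0.294] z[0.137 0.167 0.176]
   0.500 n28 y -0.300 [-0.305 -0.295] z[0.138 0.182 0.190]
   0.510 n14 y -0.301 [-0.303 -0.298] z[0.139 0.140 0.185]
   0.520 n15 y -0.301 [-0.303 -0.299] z[0.138 0.140 0.142]
   0.530 n14 y -0.301 [-0.303 -0.299] z[0.139 0.141 0.144]
top R 248
   0.460 n15 y -0.499 [-0.502 -0.496] z[0.182 0.186 0.189]
   0.470 n36 y -0.497 [-0.501 -0.495] z[0.138 0.169 0.183]
   0.480 n42 y -0.498 [-0.503 -0.495] z[0.132 0.164 0.169]
   0.490 n54 y -0.497 [-0.505 -0.491] z[0.134 0.164 0.174]
   0.500 n41 y -0.497 [-0.503 -0.493] z[0.138 0.174 0.187]
   0.510 n25 y -0.498 [-0.501 -0.495] z[0.137 0.141 0.190]
   0.520 n18 y -0.499 [-0.501 -0.495] z[0.136 0.140 0.144]
   0.530 n17 y -0.498 [-0.502 -0.495] z[0.138 0.140 0
[... 1695 characters left out ...]
.460 n11 y -0.492 [-0.495 -0.488] z[0.174 0.184 0.188]
   0.470 n33 y -0.492 [-0.498 -0.489] z[0.130 0.156 0.178]
   0.480 n21 y -0.493 [-0.497 -0.488] z[0.129 0.147 0.167]
   0.490 n44 y -0.492 [-0.501 -0.486] z[0.127 0.152 0.172]
   0.500 n36 y -0.492 [-0.499 -0.486] z[0.131 0.166 0.186]
   0.510 n15 y -0.494 [-0.499 -0.490] z[0.132 0.138 0.184]
   0.520 n10 y -0.493 [-0.496 -0.488] z[0.132 0.137 0.144]
   0.530 n10 y -0.493 [-0.495 -0.487] z[0.131 0.137 0.140]
top tray ((0.4852047860622406, -0.4016665816307068), (0.10601763427257538, 0.2159142941236496), 0.7618513703346252)
w1 tray ((0.4873420298099518, -0.39721906185150146), (0.10550404340028763, 0.21678006649017334), 0.7474606037139893)
```

The stand origin is at about (0.486,-0.398) with yaw under 1°. The hooks are at y≈-0.300 and -0.497, which matches the 198 mm spacing. The hook tips at z≈0.187 and latch tops at ≈0.165 both give a rest axis of about 0.142, which is in range. Now to the basket.

>>> apply_moves(
  motion=[
    [[-1.0, -0.55, 0], [0, 0, 0], 0],
    [[-2.1, -1.15, 0], [0, 0, 0], 0],
    [[-3.2, -1.75, 0], [0, 0, 0], 0],
    [[-4.3, -2.4, 0], [0, 0, 0], 0],
    [[-5.4, -3.0, 0.5], [0, 0, 0], 0],
  ],
)

```text
time: 1.65
position: [0.46, -0.152, 0.3993]
tool_rot: [[0.171, -0.985, 0.005], [-0.985, -0.171, -0.001], [0.002, -0.005, -1.0]]
ft_force: [0.5, -0.5, 0.7]
gripper_width: 0.999
gripper_force: 0.0
```

>>> apply_moves(
  motion=[
    [[-0.8, -0.4, 0.5], [0, 0, 0], 0],
    [[-1.5, -0.8, 1.2], [0, 0, 0], 0],
    [[-1.8, -0.96, 2.0], [0, 0, 0], 0],
    [[-1.8, -0.96, 2.8], [0, 0, 0], 0],
    [[-1.8, -0.96, 3.5], [0, 0, 0], 0],
  ],
)

```text
time: 2.15
position: [0.4836, -0.0754, 0.2555]
tool_rot: [[0.172, -0.985, -0.002], [-0.985, -0.172, 0.0], [-0.0, 0.002, -1.0]]
ft_force: [-0.5, 0.7, 0.1]
gripper_width: 1.001
gripper_force: 0.0
```

```bash
cat > look.py <<'E'
import sys
from cell import *
from h import *
n=sys.argv[1]
s=sense(); M=camera_model("wrist"); p,d=capture("wrist")
np.savez(f"pics/{n}.npz",p=p,d=d,K=M["K"],T=M["camera_from_world"]); cv2.imwrite(f"pics/{n}.png",p[:,:,::-1])
P=pts(d,M["K"],M["camera_from_world"])
print(s["time"],s["position"],s["tool_rot"].round(3).tolist(),s["ft_force"])
m=(p.max(2)<60)&(P[...,2]>.08)&(P[...,2]<.12)&(d>0)
q=P[m]; print("dark",len(q),np.median(q,0) if len(q) else 0, cv2.minAreaRect(q[:,:2].astype(np.float32)) if len(q) else 0)
E
python3 look.py w2
```

```text
2.15 [ 0.48356408 -0.07543615  0.25545734] [[0.172, -0.985, -0.002], [-0.985, -0.172, 0.0], [-0.0, 0.002, -1.0]] [-0.51272687  0.66238427  0.12752549]
dark 1321 [ 0.48711687 -0.06837579  0.10113541] ((0.578404426574707, -0.057592038065195084), (0.2052638977766037, 0.08245781064033508), 5.606849670410156)
```

View pics/w2.png

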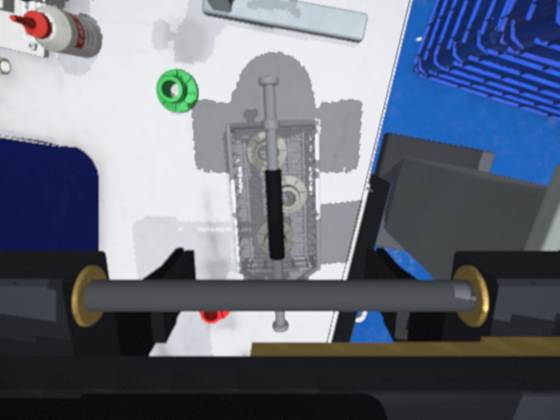

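The wrist view shows the bar from its collar at (267,80) to the one at (281,327), with the sleeve from (272,170) to (278,258) and three caps in the tray. I'll work out the sleeve centre and yaw from this view.

```bash
python3 - <<'E'
from h import *
p,d,K,T=load("w2")
m=np.zeros(d.shape,np.uint8); m[155:272,255:295]=p[155:272,255:295].max(2)<60
n,l,s,ce=cv2.connectedComponentsWithStats(m); i=1+s[1:,4].argmax(); print(s[i],ce[i],ray(K,T,*ce[i],.0985))
P=pts(d,K,T)[l==i]; print(np.percentile(P[:,2],[10,50,95]))
a=ray(K,T,267.5,80,.095);b=ray(K,T,281,327,.095); print(a,b,(a+b)/2,np.linalg.norm(a-b),np.degrees(np.arctan2(-(b-a)[0],(b-a)[1])))
E
```

```text
[ 265  170   20   90 1325] [274.68301887 214.12075472] [ 0.48704648 -0.06774886  0.0985    ]
[0.0988984  0.10113631 0.10290295]
[ 0.51214718 -0.17847068  0.095     ] [0.46091021 0.04713482 0.095     ] [ 0.48652869 -0.06566793  0.095     ] 0.23135053588037666 12.79532816779781
```

>>> apply_moves(
  motion=[
    [[-0.1, -0.05, 1.0], [0, 0, -0.03], 0],
    [[-0.19, -0.1, 2.0], [0, 0, -0.03], 0],
    [[-0.19, -0.1, 2.8], [0, 0, -0.03], 0],
    [[-0.19, -0.1, 3.4], [0, 0, -0.03], 0],
    [[-0.19, -0.1, 3.4], [0, 0, -0.03], 0],
  ],
)

```text
time: 2.7
position: [0.4846, -0.0682, 0.1188]
tool_rot: [[0.201, -0.98, -0.008], [-0.98, -0.201, -0.001], [-0.001, 0.008, -1.0]]
ft_force: [-0.4, 0.1, 0.1]
gripper_width: 1.002
gripper_force: 0.0
```

>>> apply_moves(
  motion=[
    [[0, -0.03, 0.3], [0, 0, 0], 0],
    [[0, -0.03, 0.52], [0, 0, 0], 0],
    [[0, -0.03, 0.52], [0, 0, 0], 120],
    [[0, -0.03, 0.52], [0, 0, 0], 230],
    [[0, -0.03, 0.52], [0, 0, 0], 255],
  ],
  force=40,
)

```text
time: 3.2
position: [0.4884, -0.0674, 0.1014]
tool_rot: [[0.204, -0.979, 0.002], [-0.979, -0.204, 0.0], [0.0, -0.002, -1.0]]
ft_force: [-0.4, -0.1, 0.2]
gripper_width: 0.807
gripper_force: 0.0
```

>>> apply_moves(
  motion=[
    [[0, 0, 0], [0, 0, 0], 255],
    [[0, 0, 0], [0, 0, 0], 255],
    [[0, 0, 0], [0, 0, 0], 255],
    [[0, 0, 0], [0, 0, 0], 255],
    [[0, 0, 0], [0, 0, 0], 255],
  ],
)

```text
time: 3.7
position: [0.4879, -0.0675, 0.1007]
tool_rot: [[0.204, -0.979, 0.0], [-0.979, -0.204, 0.0], [0.0, -0.0, -1.0]]
ft_force: [0.6, 0.8, -0.5]
gripper_width: 0.357
gripper_force: 0.0
```

>>> apply_moves(
  motion=[
    [[0, 0, 0.07], [0, 0, 0], 255],
    [[0, 0, 0.07], [0, 0, 0], 255],
    [[0, 0, 0.07], [0, 0, 0], 255],
    [[0, 0, 0.07], [0, 0, 0], 255],
    [[0, 0, 0.07], [0, 0, 0], 255],
  ],
)

```text
time: 4.2
position: [0.4875, -0.0674, 0.0974]
tool_rot: [[0.203, -0.979, -0.001], [-0.979, -0.203, 0.0], [-0.0, 0.001, -1.0]]
ft_force: [-0.6, -0.8, -4.5]
gripper_width: 0.156
gripper_force: 39.9
```

>>> apply_moves(
  motion=[
    [[0, 0, 0], [0, 0, 0], 255],
    [[0, 0, -0.15], [0, 0, 0], 255],
    [[0, 0, -0.3], [0, 0, 0], 255],
    [[0, 0, -0.5], [0, 0, 0], 255],
    [[0, 0, -0.7], [0, 0, 0], 255],
  ],
)

```text
time: 4.7
position: [0.4881, -0.0674, 0.1268]
tool_rot: [[0.204, -0.979, 0.001], [-0.979, -0.204, 0.0], [0.0, -0.001, -1.0]]
ft_force: [0.6, -0.3, -3.9]
gripper_width: 0.159
gripper_force: 39.9
```

The grasp is sound: opening 13.6 mm, load 3.9 N. I lift well clear of the hooks, since the basket hangs 95 mm below the bar.

>>> apply_moves(
  motion=[
    [[0, 0, -0.4], [0, 0, 0], 255],
    [[0, 0, -0.9], [0, 0, 0], 255],
    [[0, 0, -1.5], [0, 0, 0], 255],
    [[0, 0, -2.1], [0, 0, 0], 255],
    [[0, 0, -2.7], [0, 0, 0], 255],
  ],
)

```text
time: 5.2
position: [0.4876, -0.0674, 0.2355]
tool_rot: [[0.204, -0.979, 0.001], [-0.979, -0.204, 0.0], [-0.0, -0.001, -1.0]]
ft_force: [0.2, 0.1, -4.1]
gripper_width: 0.16
gripper_force: 39.9
```

>>> apply_moves(
  motion=[
    [[0, 0, -0.6], [0, 0, 0.02], 255],
    [[0, 0, -1.2], [0, 0, 0.06], 255],
    [[0, 0, -1.8], [0, 0, 0.11], 255],
    [[0, 0, -2.3], [0, 0, 0.16], 255],
    [[0, 0, -2.6], [0, 0, 0.205], 255],
  ],
)

```text
time: 5.7
position: [0.488, -0.0675, 0.3405]
tool_rot: [[-0.002, -1.0, 0.004], [-1.0, 0.002, 0.001], [-0.001, -0.004, -1.0]]
ft_force: [0.2, 0.3, -4.4]
gripper_width: 0.156
gripper_force: 39.9
```

>>> apply_moves(
  motion=[
    [[0.2, 0, 0], [0, 0, 0], 255],
    [[0.6, 0, 0], [0, 0, 0], 255],
    [[1.2, 0, 0], [0, 0, 0], 255],
    [[1.9, 0, 0], [0, 0, 0], 255],
    [[2.6, 0, 0], [0, 0, 0], 255],
  ],
)

```text
time: 6.2
position: [0.4871, -0.1726, 0.337]
tool_rot: [[0.001, -1.0, -0.002], [-1.0, -0.001, 0.001], [-0.001, 0.002, -1.0]]
ft_force: [0.2, 0.6, -3.4]
gripper_width: 0.156
gripper_force: 39.9
```

>>> apply_moves(
  motion=[
    [[0.7, 0, 0], [0, 0, 0], 255],
    [[1.4, 0, 0], [0, 0, 0], 255],
    [[2.1, 0, 0], [0, 0, 0], 255],
    [[2.8, 0, 0], [0, 0, 0], 255],
    [[3.4, 0, 0], [0, 0, 0], 255],
  ],
)

```text
time: 6.7
position: [0.487, -0.309, 0.3366]
tool_rot: [[0.0, -1.0, -0.002], [-1.0, -0.0, 0.001], [-0.001, 0.002, -1.0]]
ft_force: [0.5, 0.5, -3.0]
gripper_width: 0.155
gripper_force: 39.9
```

>>> apply_moves(
  motion=[
    [[0.6, 0, 0], [0, 0, 0], 255],
    [[1.2, 0, 0], [0, 0, 0], 255],
    [[1.7, 0, 0], [0, 0, 0], 255],
    [[2.0, 0, 0], [0, 0, 0], 255],
    [[2.1, 0, 0], [0, 0, 0], 255],
  ],
)

```text
time: 7.2
position: [0.4873, -0.3925, 0.3366]
tool_rot: [[-0.001, -1.0, -0.002], [-1.0, 0.001, 0.001], [-0.001, 0.002, -1.0]]
ft_force: [0.2, 0.0, -3.7]
gripper_width: 0.158
gripper_force: 39.9
```

```bash
python3 look.py w3; python3 - <<'E'
from cell import *
from h import *
for n in ("top",):
    p,d=capture(n); M=camera_model(n); np.savez(f"pics/{n}2.npz",p=p,d=d,K=M["K"],T=M["camera_from_world"])
    cv2.imwrite("pics/top2.png",p[:,:,::-1])
a=cv2.imread("pics/top2.png")[140:300,260:500]; b=cv2.imread("pics/w3.png")
cv2.imwrite("pics/m3.png",np.hstack([cv2.resize(a,(450,300)),cv2.resize(b,(350,300))]))
E
```

```text
7.2 [ 0.48729441 -0.39246795  0.33655726] [[-0.001, -1.0, -0.002], [-1.0, 0.001, 0.001], [-0.001, 0.002, -1.0]] [ 0.17611961  0.02397391 -3.73199993]
dark 19 [ 0.56537621 -0.54126658  0.08385684] ((0.5655818581581116, -0.5417110323905945), (0.0008278150926344097, 0.010820380412042141), 0.10088780522346497)
```

View pics/w3.png

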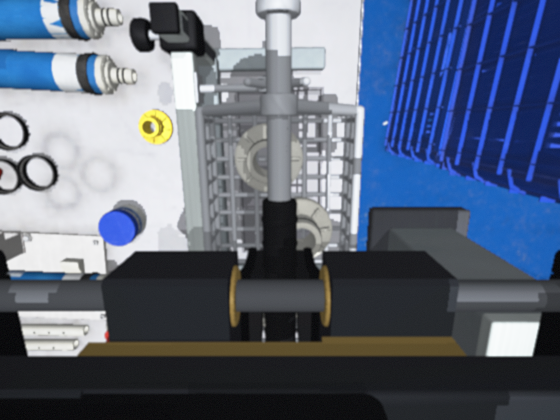

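The wrist view shows the bar at u≈279 with its collar near (279,8), the A-frame clamp at (279,103) and two caps in view; the right hook is just below at (215,90). I'll fit the bar's line from depth for yaw, roll and its centre along y.

```bash
python3 - <<'E'
from h import *
p,d,K,T=load("w3"); P=pts(d,K,T)
q=P[18:92,266:294].reshape(-1,3); q=q[q[:,2]>.31]
print(len(q)); 
ys=np.linspace(q[:,1].min(),q[:,1].max(),7)
for a,b in zip(ys,ys[1:]):
    k=q[(q[:,1]>=a)&(q[:,1]<b)]; print(k[:,1].mean().round(4),np.median(k[:,0]).round(4),k[:,0].min().round(4),k[:,0].max().round(4),np.percentile(k[:,2],90).round(4))
z=.3345; 
for v in (14,92,114,201): print(v,ray(K,T,279,v,z+.005)[:2], P[v,279])
for n in ("top2",):
    p,d,K,T=load(n); P=pts(d,K,T)
    q=P[(P[...,2]>.31)&(P[...,2]<.36)&(d>0)]
    for a in np.arange(-.53,-.26,.02):
        k=q[(q[:,1]>=a)&(q[:,1]<a+.02)&(abs(q[:,0]-.487)<.03)]
        if len(k): print(n,a.round(3),len(k),np.median(k[:,0]).round(4),k[:,1].min().round(4),k[:,1].max().round(4),np.percentile(k[:,2],90).round(4))
E
```

```text
1887
-0.4984 0.4881 0.4828 0.493 0.3394
-0.4927 0.4885 0.4835 0.4931 0.3395
-0.4862 0.4885 0.4839 0.4932 0.3394
-0.4796 0.4885 0.4839 0.4932 0.3394
-0.4759 0.4885 0.4838 0.4932 0.3392<stdin>:7: RuntimeWarning: Mean of empty slice.
  ret = ret.dtype.type(ret / rcount)
  return _methods._mean(a, axis=axis, dtype=dtype,
Traceback (most recent call last):
ValueError: zero-size array to reduction operation minimum which has no identity
```

```bash
python3 - <<'E' 2>/dev/null
from h import *
p,d,K,T=load("w3"); P=pts(d,K,T)
for v in (10,14,18,92,114,199,203): print(v,ray(K,T,279,v,.339)[:2], P[v,279])
p,d,K,T=load("top2"); P=pts(d,K,T)
q=P[(P[...,2]>.325)&(P[...,2]<.36)&(d>0)&(abs(P[...,0]-.487)<.014)]
for a in np.arange(-.54,-.24,.02):
    k=q[(q[:,1]>=a)&(q[:,1]<a+.02)]
    if len(k): print(a.round(3),len(k),np.median(k[:,0]).round(4),k[:,1].min().round(4),k[:,1].max().round(4),np.percentile(k[:,2],90).round(4))
E
```

```text
10 [ 0.48811374 -0.502975  ] [ 0.48811507 -0.50212207  0.34195148]
14 [ 0.48811472 -0.50169244] [ 0.48811469 -0.50170869  0.33894186]
18 [ 0.48811571 -0.50040285] [ 0.48811556 -0.50049442  0.33866119]
92 [ 0.48813498 -0.47520531] [ 0.48813495 -0.47521661  0.33886977]
114 [ 0.48814112 -0.46718786] [ 0.48814176 -0.46711593  0.34153426]
199 [ 0.4881668  -0.43362482] [ 0.48816682 -0.43371433  0.33941438]
203 [ 0.48816809 -0.43193534] [ 0.48816819 -0.43236444  0.34087937]
-0.4 30 0.4921 -0.391 -0.383 0.3562
-0.38 87 0.4864 -0.3761 -0.36 0.3432
-0.36 104 0.4853 -0.3598 -0.3401 0.3428
-0.34 75 0.4845 -0.34 -0.3208 0.3409
-0.32 111 0.4851 -0.3199 -0.3002 0.3421
-0.3 57 0.485 -0.2999 -0.2842 0.3405
```

The bar is level, with its axis 2.5 mm below the TCP, centre y≈-0.391 and x≈0.487. I shift 7 mm towards -y and descend to just above the hook tips.

>>> apply_moves(
  motion=[
    [[0.1, 0, 0.2], [0, 0, 0], 255],
    [[0.17, 0.02, 0.6], [0, 0, 0], 255],
    [[0.17, 0.02, 1.1], [0, 0, 0], 255],
    [[0.17, 0.02, 1.6], [0, 0, 0], 255],
    [[0.17, 0.02, 2.0], [0, 0, 0], 255],
  ],
)

```text
time: 7.8
position: [0.4868, -0.3971, 0.2562]
tool_rot: [[0.001, -1.0, -0.001], [-1.0, -0.001, 0.001], [-0.001, 0.001, -1.0]]
ft_force: [-0.2, 0.0, -3.0]
gripper_width: 0.159
gripper_force: 39.9
```

>>> apply_moves(
  motion=[
    [[0, 0, 0.4], [0, 0, 0], 255],
    [[0, 0, 0.8], [0, 0, 0], 255],
    [[0, 0, 1.1], [0, 0, 0], 255],
    [[0, 0, 1.4], [0, 0, 0], 255],
    [[0, 0, 1.5], [0, 0, 0], 255],
  ],
)

```text
time: 8.3
position: [0.4867, -0.3976, 0.1963]
tool_rot: [[0.0, -1.0, -0.002], [-1.0, -0.0, 0.001], [-0.001, 0.002, -1.0]]
ft_force: [-0.2, 0.7, -3.8]
gripper_width: 0.155
gripper_force: 39.9
```

```bash
python3 look.py w4
```

```text
8.3 [ 0.48665153 -0.39755347  0.19629182] [[0.0, -1.0, -0.002], [-1.0, -0.0, 0.001], [-0.001, 0.002, -1.0]] [-0.22397646  0.71361521 -3.79140853]
dark 166 [ 0.56539114 -0.54039857  0.08935489] ((0.5654704570770264, -0.5402657389640808), (0.0011396927293390036, 0.013363059610128403), 0.18895690143108368)
```

View pics/w4.png

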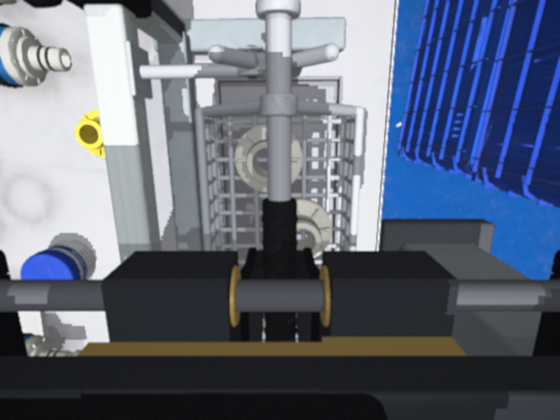

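The right hook's tips, at (213,57) and (335,52), straddle the bar at u≈278, and the hook sits midway between collar and A-frame. The bar is about 1.5 mm too near the robot. I descend slowly and watch the force.

>>> apply_moves(
  motion=[
    [[0, -0.03, 0.1], [0, 0, 0], 255],
    [[0, -0.03, 0.2], [0, 0, 0], 255],
    [[0, -0.03, 0.3], [0, 0, 0], 255],
    [[0, -0.03, 0.4], [0, 0, 0], 255],
    [[0, -0.03, 0.5], [0, 0, 0], 255],
  ],
)

```text
time: 8.85
position: [0.4883, -0.3983, 0.1776]
tool_rot: [[-0.0, -1.0, 0.0], [-1.0, 0.0, -0.0], [0.0, -0.0, -1.0]]
ft_force: [0.5, -0.7, -3.5]
gripper_width: 0.159
gripper_force: 39.9
```

>>> apply_moves(
  motion=[
    [[0, 0, 0.04], [0, 0, 0], 255],
    [[0, 0, 0.08], [0, 0, 0], 255],
    [[0, 0, 0.12], [0, 0, 0], 255],
    [[0, 0, 0.16], [0, 0, 0], 255],
    [[0, 0, 0.2], [0, 0, 0], 255],
  ],
)

```text
time: 9.35
position: [0.4884, -0.3984, 0.1711]
tool_rot: [[0.0, -1.0, 0.0], [-1.0, -0.0, -0.001], [0.001, -0.0, -1.0]]
ft_force: [-1.7, 1.7, 3.0]
gripper_width: 0.158
gripper_force: 40.0
```

Contact at TCP ≈0.171, as predicted; the load went from -3.6 to +3.0 N. I continue gently.

>>> apply_moves(
  motion=[
    [[0, 0, 0.04], [0, 0, 0], 255],
    [[0, 0, 0.08], [0, 0, 0], 255],
    [[0, 0, 0.12], [0, 0, 0], 255],
    [[0, 0, 0.16], [0, 0, 0], 255],
    [[0, 0, 0.2], [0, 0, 0], 255],
  ],
)

```text
time: 9.85
position: [0.4889, -0.3989, 0.1637]
tool_rot: [[0.001, -1.0, 0.002], [-1.0, -0.001, -0.002], [0.002, -0.002, -1.0]]
ft_force: [-3.2, 0.9, 6.6]
gripper_width: 0.157
gripper_force: 40.0
```

>>> apply_moves(
  motion=[
    [[0, 0, 0.04], [0, 0, 0], 255],
    [[0, 0, 0.08], [0, 0, 0], 255],
    [[0, 0, 0.12], [0, 0, 0], 255],
    [[0, 0, 0.16], [0, 0, 0], 255],
    [[0, 0, 0.16], [0, 0, 0], 255],
  ],
)

```text
time: 10.35
position: [0.4882, -0.3985, 0.1548]
tool_rot: [[0.0, -1.0, -0.0], [-1.0, -0.0, -0.0], [0.0, 0.0, -1.0]]
ft_force: [-1.7, -1.7, 1.3]
gripper_width: 0.154
gripper_force: 40.0
```

>>> apply_moves(
  motion=[
    [[0, 0, 0.04], [0, 0, 0], 255],
    [[0, 0, 0.08], [0, 0, 0], 255],
    [[0, 0, 0.12], [0, 0, 0], 255],
    [[0, 0, 0.16], [0, 0, 0], 255],
    [[0, 0, 0.18], [0, 0, 0], 255],
  ],
)

```text
time: 10.85
position: [0.488, -0.3978, 0.1476]
tool_rot: [[0.0, -1.0, -0.001], [-1.0, -0.0, 0.001], [-0.001, 0.001, -1.0]]
ft_force: [-3.1, 0.3, 1.4]
gripper_width: 0.155
gripper_force: 40.1
```

```bash
python3 -c "
from cell import *
s=sense();print(s['position'],s['ft_force'],s['wrist_torque'],s['time'])"
```

```text
[ 0.48800314 -0.39783344  0.14755568] [-3.08328368  0.2817494   1.44214554] [0.23227649 0.97288092 0.11966033] 10.85
```

>>> apply_moves(
  motion=[
    [[0, 0, 0.02], [0, 0, 0], 255],
    [[0, 0, 0.04], [0, 0, 0], 255],
    [[0, 0, 0.06], [0, 0, 0], 255],
    [[0, 0, 0.08], [0, 0, 0], 255],
    [[0, 0, 0.08], [0, 0, 0], 255],
  ],
)

```text
time: 11.35
position: [0.4892, -0.3982, 0.1446]
tool_rot: [[-0.0, -1.0, 0.002], [-1.0, 0.0, -0.0], [0.0, -0.002, -1.0]]
ft_force: [-0.1, 1.1, -1.5]
gripper_width: 0.158
gripper_force: 40.0
```

>>> apply_moves(
  motion=[
    [[0, 0, 0.02], [0, 0, 0], 255],
    [[0, 0, 0.03], [0, 0, 0], 255],
    [[0, 0, 0.04], [0, 0, 0], 255],
    [[0, 0, 0.05], [0, 0, 0], 255],
    [[0, 0, 0.05], [0, 0, 0], 255],
  ],
)

```text
time: 11.85
position: [0.4887, -0.3983, 0.1432]
tool_rot: [[0.0, -1.0, 0.001], [-1.0, -0.0, -0.0], [0.0, -0.001, -1.0]]
ft_force: [-0.2, 1.2, -1.7]
gripper_width: 0.153
gripper_force: 40.0
```

>>> apply_moves(
  motion=[
    [[0, 0, 0.015], [0, 0, 0], 255],
    [[0, 0, 0.03], [0, 0, 0], 255],
    [[0, 0, 0.045], [0, 0, 0], 255],
    [[0, 0, 0.05], [0, 0, 0], 255],
    [[0, 0, 0.05], [0, 0, 0], 255],
  ],
)

```text
time: 12.35
position: [0.4887, -0.3983, 0.1427]
tool_rot: [[0.001, -1.0, 0.001], [-1.0, -0.001, -0.001], [0.001, -0.001, -1.0]]
ft_force: [-0.7, 3.7, 6.1]
gripper_width: 0.161
gripper_force: 40.1
```

```bash
python3 -c "
from cell import *
s=sense();print(s['position'],s['ft_force'],s['wrist_torque'],s['time'])"
```

```text
[ 0.48873516 -0.39834875  0.1426686 ] [-0.70585367  3.66626702  6.1213617 ] [ 0.86902004  0.26241589 -0.03152034] 12.35
```

Stiff contact now, mostly on the left (+y) side, going by the moment of 0.87 N m. I press a little more to seat the right end, and roll slightly towards it.

>>> apply_moves(
  motion=[
    [[0, 0, 0.01], [0, 0, 0], 255],
    [[0, 0, 0.02], [0, 0, 0], 255],
    [[0, 0, 0.03], [0, 0, 0], 255],
    [[0, 0, 0.03], [0, 0, 0], 255],
    [[0, 0, 0.03], [0, 0, 0], 255],
  ],
)

```text
time: 12.85
position: [0.4887, -0.3984, 0.1425]
tool_rot: [[0.001, -1.0, 0.002], [-1.0, -0.001, -0.002], [0.002, -0.002, -1.0]]
ft_force: [-1.2, 6.0, 10.3]
gripper_width: 0.159
gripper_force: 40.1
```

```bash
python3 look.py w5; python3 - <<'E'
from cell import *
from h import *
s=sense();print(s['position'],s['ft_force'],s['wrist_torque'],s['time'])
p,d=capture("top"); M=camera_model("top"); np.savez("pics/top3.npz",p=p,d=d,K=M["K"],T=M["camera_from_world"])
q,_=capture("scene")
a=p[190:290,300:460][:,:,::-1]; b=q[130:270,270:430][:,:,::-1]
w=cv2.imread("pics/w5.png")[0:220,150:400]
cv2.imwrite("pics/m5.png",np.hstack([cv2.resize(w,(420,370)),cv2.resize(b,(380,370),interpolation=cv2.INTER_CUBIC)]))
E
```

```text
12.85 [ 0.48874977 -0.39839511  0.14251088] [[0.001, -1.0, 0.002], [-1.0, -0.001, -0.002], [0.002, -0.002, -1.0]] [-1.1796586   5.96452818 10.3238163 ]
dark 5 [ 0.47960386 -0.40768761  0.11976454] ((0.48925891518592834, -0.40767815709114075), (0.021319124847650528, 9.988111560232937e-05), 0.21761760115623474)
[ 0.488764   -0.39837356  0.14252587] [-2.00727788  5.56586474 10.67017483] [1.29331027 0.56773862 0.0232601 ] 12.9
```

View pics/m5.png

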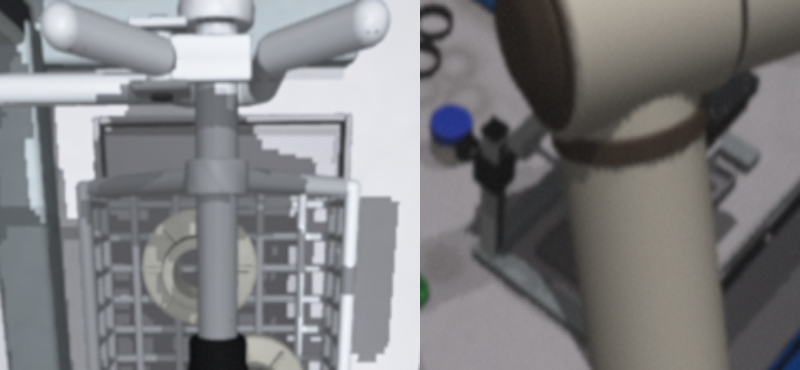

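The left panel shows the right hook's flap shut across the top of the bar at (210,55), so the right end is latched; the caps are inside. The arm hides the left hook in the scene view, so I check it in the top view, both visually and in depth.

```bash
python3 - <<'E'
from h import *
p,d,K,T=load("top3"); P=pts(d,K,T)
for nm,lo,hi in (("L",-.325,-.285),("R",-.52,-.48)):
    q=P[(d>0)&(P[...,1]>lo)&(P[...,1]<hi)&(P[...,0]>.45)&(P[...,0]<.53)&(P[...,2]>.1)&(P[...,2]<.2)]
    for a in np.arange(lo,hi,.005):
        k=q[(q[:,1]>=a)&(q[:,1]<a+.005)&(abs(q[:,0]-.488)<.005)]
        if len(k): print(nm,a.round(3),len(k),k[:,2].min().round(3),np.median(k[:,2]).round(3),k[:,2].max().round(3))
p0=load("top")[0]
f=lambda x:cv2.resize(x[205:285,310:455][:,:,::-1],(580,290),interpolation=cv2.INTER_CUBIC)
cv2.imwrite("pics/m6.png",np.vstack([f(p0),f(p)]))
p,d,K,T=load("w5"); P=pts(d,K,T); print("wrist bar z",[P[v,280].round(4).tolist() for v in (60,80,110,150,180)])
E
```

```text
L -0.325 9 0.146 0.147 0.152
L -0.32 9 0.141 0.148 0.15
L -0.315 11 0.144 0.146 0.147
L -0.31 6 0.144 0.146 0.169
L -0.305 12 0.162 0.166 0.167
L -0.3 18 0.143 0.163 0.167
L -0.295 10 0.143 0.145 0.148
wrist bar z [[0.4894, -0.4923, 0.1453], [0.4894, -0.4853, 0.146], [0.4894, -0.4745, 0.1475], [0.4893, -0.4594, 0.145], [0.4893, -0.4688, 0.2825]]
```

View pics/m6.png

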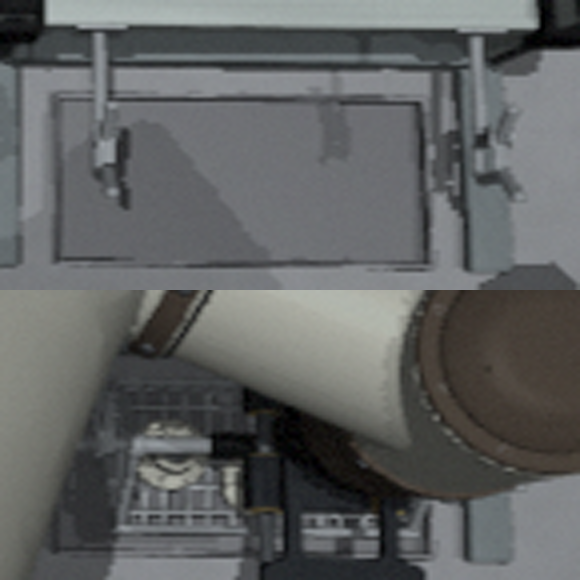

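In the top view the flaps were shut before and the left one is shut again. Depth at the left hook shows the flap back at z≈0.166 right above the bar, whose top is at 0.146. The bar's top is at 0.1455 on the right, so it is level and seated. I ease the press off, then open partway to keep clear of the rail.

>>> apply_moves(
  motion=[
    [[0, 0, -0.03], [0, 0, 0], 255],
    [[0, 0, -0.06], [0, 0, 0], 255],
    [[0, 0, -0.06], [0, 0, 0], 255],
    [[0, 0, -0.06], [0, 0, 0], 200],
    [[0, 0, -0.06], [0, 0, 0], 150],
  ],
)

```text
time: 13.5
position: [0.4879, -0.3984, 0.1416]
tool_rot: [[-0.001, -1.0, -0.001], [-1.0, 0.001, 0.0], [-0.0, 0.001, -1.0]]
ft_force: [-0.7, 0.2, 0.1]
gripper_width: 0.243
gripper_force: 0.0
```

>>> apply_moves(
  motion=[
    [[0, 0, 0], [0, 0, 0], 140],
    [[0, 0, 0], [0, 0, 0], 140],
    [[0, 0, 0], [0, 0, 0], 140],
    [[0, 0, 0], [0, 0, 0], 140],
    [[0, 0, 0], [0, 0, 0], 140],
  ],
)

```text
time: 14.0
position: [0.4883, -0.3983, 0.1422]
tool_rot: [[-0.0, -1.0, -0.0], [-1.0, 0.0, 0.0], [-0.0, 0.0, -1.0]]
ft_force: [0.7, 0.4, -0.5]
gripper_width: 0.448
gripper_force: 0.0
```

Released with no load left on the tool. I go straight up, then look.

>>> apply_moves(
  motion=[
    [[0, 0, -0.2], [0, 0, 0], 140],
    [[0, 0, -0.6], [0, 0, 0], 140],
    [[0, 0, -1.2], [0, 0, 0], 140],
    [[0, 0, -2.0], [0, 0, 0], 140],
    [[0, 0, -2.8], [0, 0, 0], 140],
  ],
)

```text
time: 14.5
position: [0.4882, -0.3982, 0.2559]
tool_rot: [[0.0, -1.0, -0.0], [-1.0, -0.0, -0.0], [0.0, 0.0, -1.0]]
ft_force: [0.4, -1.0, 0.0]
gripper_width: 0.456
gripper_force: 0.0
```

>>> apply_moves(
  motion=[
    [[0, 0, -0.8], [0, 0, 0], 140],
    [[0, 0, -1.6], [0, 0, 0], 140],
    [[-1.0, 0, -2.4], [0, 0, 0], 140],
    [[-2.0, 0, -2.8], [0, 0, 0], 140],
    [[-3.0, 0, -2.8], [0, 0, 0], 140],
  ],
)

```text
time: 15.0
position: [0.4889, -0.2777, 0.3705]
tool_rot: [[-0.001, -1.0, 0.007], [-1.0, 0.001, -0.003], [0.003, -0.007, -1.0]]
ft_force: [0.6, -0.3, 0.0]
gripper_width: 0.452
gripper_force: 0.0
```

```bash
python3 look.py w7; python3 - <<'E'
from h import *
for n in ("w7",):
    p,d,K,T=load(n); P=pts(d,K,T)
    for nm,lo,hi in (("L",-.32,-.28),("R",-.515,-.475)):
        for a in np.arange(lo,hi,.005):
            k=P[(d>0)&(P[...,1]>=a)&(P[...,1]<a+.005)&(abs(P[...,0]-.488)<.004)&(P[...,2]>.1)&(P[...,2]<.2)]
            if len(k): print(nm,a.round(3),len(k),k[:,2].min().round(3),np.median(k[:,2]).round(3),k[:,2].max().round(3))
E
```

```text
15.0 [ 0.48894865 -0.27770468  0.37048325] [[-0.001, -1.0, 0.007], [-1.0, 0.001, -0.003], [0.003, -0.007, -1.0]] [ 0.61608763 -0.25076631  0.04580723]
dark 5 [ 0.56171792 -0.25460025  0.0828924 ] ((0.5617365837097168, -0.25499871373176575), (0.00047082739183679223, 0.004474559798836708), 4.655202388763428)
L -0.32 40 0.145 0.148 0.149
L -0.315 32 0.142 0.146 0.149
L -0.31 39 0.141 0.145 0.147
L -0.305 56 0.141 0.146 0.165
L -0.3 40 0.163 0.164 0.166
L -0.295 16 0.14 0.145 0.147
L -0.29 34 0.142 0.145 0.147
L -0.285 43 0.143 0.148 0.15
```

View pics/w7.png

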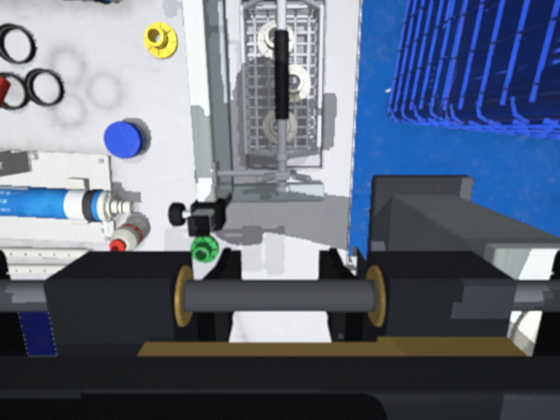

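The bar (u≈281) hangs level with all three caps in the basket, at (275,40), (297,82) and (280,125). The left flap is shut above the bar (flap z 0.164, bar top 0.146), and the right one was seen shut earlier. The robot touches nothing, so I hand in.

```bash
python3 -c "
from cell import *
print(hand_in())"
```

```text
the job is handed in; nothing more can be done
None
```

The basket hangs in the drain stand with both ends home under shut latches and all three caps inside. The highest press I read on the stand was about 14 N, and I handed in at about 15 s; no verdict was returned.

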